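# Wheel on, kickstand down, hold the model motorcycle upright

## Task

The frame of the big model motorcycle lies on its side in its tilting jig: first fit the loose wheel onto the frame's square shaft, hub boss outwards, and push it fully home against the flange. Then flip the kickstand over its centre until it is fully down. Last, raise the frame upright by its top rail and keep holding it there, because it tips over by itself: finish while still holding it upright and still, with the wheel fully home and the stand down, and do not disturb the glue bottle, the paint jar or the brush.

Things in the scene. Friction and masses are not known exactly. Their poses are not given: they have to be found in the camera images.
- jig: Fixed aluminium jig: base plate 100 x 240 x 8 mm, two pivot brackets 52 mm high at its y = +105 and -105 mm. Origin on the mat under the middle of the hinge line; y along the hinge line, z up; plate covers x = -75 to +25 mm. Hinge line 40 mm above the mat. The lying frame reaches level from it to the jig's -x (about towards the robot).
- lean (a joint): Frame tilt about the hinge line, rad: 0 lying (start, stop), 1.571 upright, 2.0 stop beyond. Nearly free: falls back to 0 below about 1.4, on to 2.0 above, so upright must be held (0.3 to 0.5 N at the rail; lifting it from lying takes 2.5 N). A point of the lying frame at jig (-v, u, 40 mm + w) goes to (-v cos(lean) + w sin(lean), u, 40 mm + v sin(lean) + w cos(lean)).
- frame: Grey motorcycle rear frame, 126 mm along the hinge, 166 mm tall, 0.5 kg: two 10 mm side tubes 58 mm either side of the middle, top rail, thin 8 mm cross tube 60 mm short of the rail, gearbox block; carries shaft and stand. Origin on the hinge line at its middle; lying, its axes equal the jig's (tall direction -x, z its upper side). Turns with lean.
- rail (a point): Middle of the top rail, a round bar 12 mm thick, 105 mm free length along the frame's y, 160 mm from the hinge line, 40 mm above the mat while lying with free space below. A gap about 50 mm wide lies between rail and thin cross tube: pinch the rail from above with a finger in it; the rail can turn between the fingers as the frame rises. Axes as frame.
- axle (a point): Foot of the square steel shaft, centre of the 38 mm flange face on which the wheel seats. Axes as frame, z outwards along the shaft (up while lying). Shaft 14 x 14 mm, sides parallel to x and y, end 30 mm from this point, last 4 mm tapered. 55 mm from the hinge line, 30 mm to the frame's -y side, 56 mm above the mat while lying.
- wheel: Loose wheel, black tyre 84 mm across, 16 mm thick, about 0.11 kg, lying boss up. Grey hub: square block 32 x 32 mm, 38 mm high, standing 22 mm above the tyre; grip two parallel faces. Square bore 15.8 mm, parallel to the faces, right through; any quarter turn fits. Origin: centre of the underside, z towards the boss, x and y square to the faces. Seated, origin = axle.
- stand (a joint): Kickstand angle, rad: 0 = folded (start), 2.07 = fully down (stop, pointing to the frame's foot and hinge line). A coil spring holds it at either end: it resists up to 1.035 and pulls on to its stop beyond, at most about 1 N at the tang. While the frame lies, its pivot axis is vertical and it turns clockwise seen from above.
- tang (a point): Top of the tang, an upright round steel pin 12 mm thick standing 29 mm clear above the 10 mm thick stand leg (leg top at about 63 mm above the mat while lying), 65 mm from the stand's pivot. Push it or pinch it from above. Top at 92 mm above the mat while lying.
- stand_pivot (a point): Point on the kickstand's pivot axis at the height of the tang's top (nothing is there; the pivot disc is 30 mm lower). Its place in the frame: 60 mm from the hinge line, 60 mm to the frame's +y side.
- glue: White glue bottle, 44 mm across, 110 mm high; origin at the centre of its underside. Leave alone.
- paint: Small grey paint jar with black lid, 34 mm across, 60 mm high; origin at the centre of its underside. Leave alone.
- brush: Slim artist's brush 157 mm long, 10 mm thick, lying on the mat to the left of the jig; origin under its middle. Leave alone.
Not all that is in view belongs to the job. Several things have the shape of the wheel; the one meant has the colours described above.

How it is judged:
By the outcome, as a careful person would: the job done as asked, in the order asked, and still so for the second after the job is handed in, while the arm keeps its last pose, push and grip.
It also fails if it takes over 72 s, if anything falls off the work surface, if the arm or the gripper's body presses on something with over 40 N, if the wrist force passes 120 N, or if a joint passes its speed limit or range.

## Robot

A 7-joint arm with a two-finger parallel gripper is mounted at the origin on the work surface. World frame = base frame: x ahead of the robot, y to its left, z up, the work surface at z = 0. Lengths are in m, angles in rad, forces in N, time in s.
With the tool pointing down it reaches from about 0.425 to 0.925 m from the base axis. Payload 6.8 kg.
Tool frame: the origin (TCP) lies midway between the tips of the shut fingers; the grasp point (between the pads) lies 19 mm behind it; z points along the fingers, y is the line along which they close (so a half turn about z gives the same grasp; the last joint's range is limited). The gripper opens to 88 mm and grips with 3 to 60 N. Pads are 20 mm wide; open, the fingers measure 115 mm over their backs; the gripper's body (75 mm by 178 mm) begins 61 mm behind the grasp point.
Start: joints at [-0.108, 0.477, 0.022, 1.555, -0.011, 1.109, -0.083], TCP at [0.675, 0, 0.201] pointing down, gripper open.
Joint ranges: [-2.96, 2.96], [-0.34, 2.1], [-1.41, 1.46], [0.24, 2.44], [-1.37, 4.51], [0.17, 1.92], [-2.96, 2.96]. Speed limits (rad/s): [2.39, 2.39, 3.14, 3.14, 3.14, 3.14, 3.14].

## Interface

Orientations are given as a rotation vector (axis times angle).
In Python, from rig import r gives the robot as it stands.
- The arm moves only by the shell command python3 -m jog 'ROWS' [FORCE]. ROWS is a JSON object of lists of equal length, an entry for each row: "delta_pos": the shift along the tool's x, y, z in mm, a list of three; "spin": the turn about the tool's z in rad; "grip": the closure, from 0 (fully open) to 1 (shut). In form: {"delta_pos": [[x, y, z], ...], "spin": [spin, ...], "grip": [grip, ...]}. A call has 1 to 20 rows; each row is the pose to reach, as a shift and turn from the pose commanded when the call began, along the tool's axes at that moment; what a row does not reach only later rows make up. A row lasts 1/8 s, in which the tool goes at most 62.5 mm and 10.7 degrees, less where a joint would pass 70% of its speed; a pose out of reach is approached as far as the arm can. A call with a gripper value outside its range is refused whole. The fingers move at their own pace and stop on an object; FORCE is the grip in N (left out, the last holds). Time passes only in rows, so rows that repeat a pose let the fingers close. It gives the time, the measured TCP pose, the force, the opening and the grip force at its end, in the units of the state.
- r.get_state(): the state, without advancing time (a new reading comes with each control period).
- r.snapshot(name): name is "scene" or "side" or "wrist"; returns the picture (384x512x3 uint8, red, green, blue); there is no depth.
- r.calibration(name): a dict with "fx", "fy", "cx", "cy" (pixels), "extrinsics" (4x4, takes a point from camera to world coordinates). Camera axes: x right, y down, z forward; pixel columns grow to the right and rows downward; lengths in m; the calibration is good to about 2 mm. A picture is of the moment at which its call begins: read the wrist's pose just before it. calibration takes no time and is no camera call; for the wrist camera it gives the pose at the moment of the call.
- r.sign_off(): hands the job in; it is judged then, once.
The state is a dict: "t": time; "qpos": joint angles; "joint_vel": joint speeds; "joint_torque": joint torques, N m; "ee_pos": TCP position; "orientation": TCP orientation; "contact_force": force on the tool from outside, world axes, zero at the start; "wrist_torque": the same for the moment, N m; "opening": finger opening in m; "finger_force": force on a finger pad.
Only numpy, scipy, OpenCV 4.12 (cv2) and the standard library are available. Lean on these libraries where they do the work, as an engineer would, in place of code of your own. Each camera call takes 0.05 s, during which the arm holds its last target. There are 200 camera calls.

## Working session

There is one attempt and no reset: what is moved stays moved. The work goes in short steps, Python scripts to look and compute and a shell command to move; the robot and the scene stay as the last step left them, time stands still between calls to the robot, and variables do not carry over. Pictures are saved under pics/ and viewed, at most 10 in all, crops included, and the job is handed in when it is done.

```bash
mkdir -p pics; ls; cat > h.py <<'E'
import numpy as np, cv2
from rig import r
from scipy.spatial.transform import Rotation as R
def snap(n,f=None):
    c=r.calibration(n); im=np.array(r.snapshot(n))
    if f: cv2.imwrite('pics/'+f,im[:,:,::-1])
    return im,c
def ray(c,u,v):
    E=np.array(c['extrinsics']); d=E[:3,:3]@np.array([(u-c['cx'])/c['fx'],(v-c['cy'])/c['fy'],1]); return E[:3,3],d
def onz(c,u,v,z):
    o,d=ray(c,u,v); return o+d*(z-o[2])/d[2]
def proj(c,p):
    E=np.array(c['extrinsics']); q=E[:3,:3].T@(np.array(p)-E[:3,3]); return np.array([c['fx']*q[0]/q[2]+c['cx'],c['fy']*q[1]/q[2]+c['cy']])
def tool(p):  # world point -> offset in tool axes mm
    s=r.get_state(); return 1000*R.from_rotvec(s['orientation']).inv().apply(np.array(p)-s['ee_pos'])
E
python3 - <<'E'
from h import *
s=r.get_state(); print({k:np.round(v,3) for k,v in s.items()})
ims=[]
for n in('scene','side','wrist'):
    im,c=snap(n,n+'0.png'); print(n,np.round(c['extrinsics'],3).tolist(),c['fx'],c['cx'],c['cy'])
    ims.append(im)
E
```

```text
pics
{'t': np.float64(0.0), 'qpos': array([-0.108,  0.478,  0.022,  1.556, -0.012,  1.109, -0.083]), 'joint_vel': array([ 0.001,  0.001, -0.001,  0.   , -0.   , -0.002,  0.001]), 'joint_torque': array([-1.0000e-03, -5.8285e+01,  1.5340e+00, -2.7261e+01, -5.4000e-02,
        1.7000e-02,  0.0000e+00]), 'ee_pos': array([ 0.674, -0.   ,  0.2  ]), 'orientation': array([-2.221e+00, -2.221e+00,  2.000e-03]), 'contact_force': array([ 0.771, -0.579, -0.294]), 'wrist_torque': array([ 0.027,  0.013, -0.069]), 'finger_force': np.float64(0.0), 'opening': np.float64(0.088)}
scene [[0.095, 0.608, -0.788, 1.301], [0.995, -0.048, 0.083, -0.029], [0.012, -0.793, -0.61, 0.666], [0.0, 0.0, 0.0, 1.0]] 354.62549206934824 257.0273855949236 193.9597451441777
side [[-0.988, -0.082, 0.135, 0.381], [-0.157, 0.546, -0.823, 0.985], [-0.006, -0.834, -0.552, 0.715], [0.0, 0.0, 0.0, 1.0]] 443.92595919919773 265.3001591850721 199.1492582926641
wrist [[1.0, 0.001, -0.0, 0.674], [0.0, -0.964, -0.267, 0.072], [-0.001, 0.267, -0.964, 0.384], [0.0, 0.0, 0.0, 1.0]] 294.53087821976777 255.64089225612227 192.1827990077285
```

View pics/scene0.png

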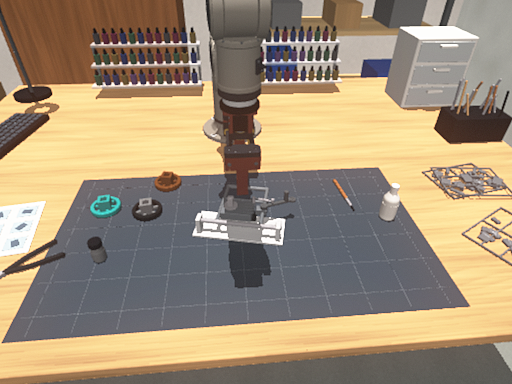

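View pics/side0.png

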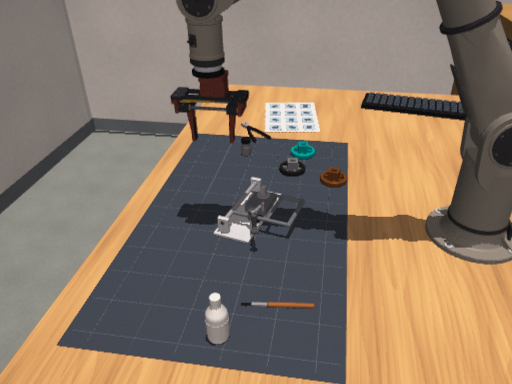

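The scene view has three wheel-shaped things: teal at (105,206), black with a grey hub at (147,209), and orange-brown at (168,181). The black one fits the description, and it is at (292,167) in the side view. The jig is at about (240,225) in the scene view, glue at (389,205), paint at (97,250) and brush at (343,194). I'll confirm the wheel in an enlarged crop.

```bash
python3 - <<'E'
from h import *
im=cv2.imread('pics/scene0.png'); sd=cv2.imread('pics/side0.png')
a=cv2.resize(im[165:245,85:300],None,fx=3.7,fy=3.7,interpolation=cv2.INTER_CUBIC)[:296]
b=cv2.resize(sd[135:255,205:355],None,fx=2.5,fy=2.5,interpolation=cv2.INTER_CUBIC)
w=cv2.imread('pics/wrist0.png'); w=cv2.resize(w,(400,300))
o=np.zeros((600,800,3),np.uint8); o[:a.shape[0],:a.shape[1]]=a[:, :800]; o[300:600,:375]=b; o[300:600,400:]=w
cv2.imwrite('pics/c1.png',o)
c=r.calibration('scene'); d=r.calibration('side')
for n,(u,v) in dict(wheel=(147,209),glue=(389,213),paint=(98,258)).items(): print(n,onz(c,u,v,0.012).round(3))
print(onz(d,292,167,.016))
E
```

```text
wheel [ 0.499 -0.26   0.012]
glue [0.573 0.426 0.012]
paint [ 0.678 -0.351  0.012]
[ 0.49632328 -0.25422055  0.016     ]
```

View pics/c1.png

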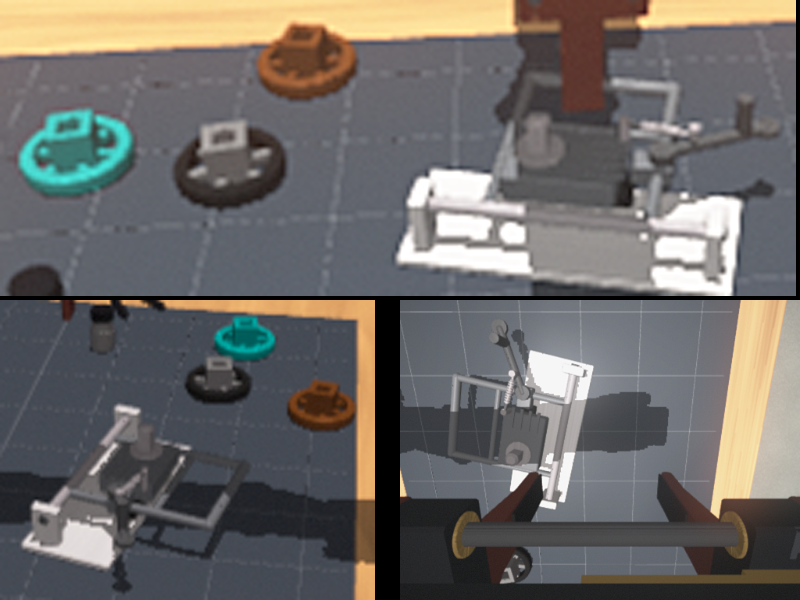

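The crop confirms it: the black tyre with a grey square hub, boss up, lies at about (0.497, -0.257). I'll move above it and look.

```bash
python3 -m jog '{"delta_pos":[[-45,-30,0],[-90,-60,0],[-135,-90,0],[-180,-125,0],[-225,-155,10],[-257,-177,30],[-257,-177,30],[-257,-177,30]],"spin":[0,0,0,0,0,0,0,0],"grip":[0,0,0,0,0,0,0,0]}'
python3 - <<'E'
from h import *
im,c=snap('wrist','w1.png'); print(r.get_state()['ee_pos'],r.get_state()['contact_force'])
w0=cv2.imread('pics/wrist0.png')
o=np.zeros((600,800,3),np.uint8)
o[:, :460]=cv2.resize(w0[20:270,60:252],(460,600),interpolation=cv2.INTER_CUBIC)   # scale 2.396,2.4
o[:256,460:]=cv2.resize(cv2.imread('pics/w1.png'),(340,256))
o[260:600,460:]=cv2.resize(cv2.imread('pics/w1.png')[110:230,190:310],(340,340),interpolation=cv2.INTER_CUBIC)
cv2.imwrite('pics/c2.png',o)
E
```

```text
t: 1.15
ee_pos: [0.4987, -0.2562, 0.1707]
orientation: [-2.221, -2.222, -0.001]
contact_force: [-0.3, 0.2, 0.5]
opening: 0.0878
finger_force: 0.0
[ 0.49923609 -0.25574119  0.17090833] [ 0.79844088  0.31825088 -0.96071744]
```

View pics/c2.png

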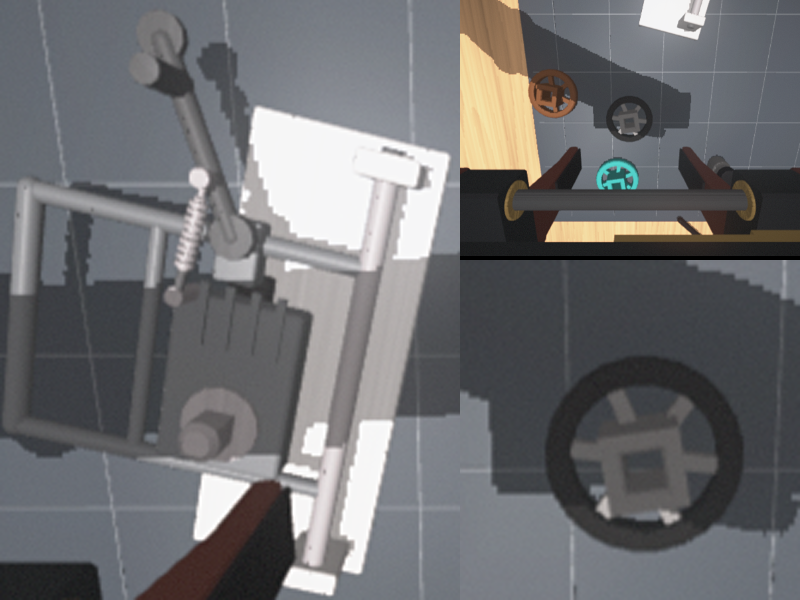

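The left panel shows the frame lying with its rail at about (20,305), hinge rod from (388,185) to (318,555), shaft top at (200,440) and tang top at (148,68). The lower-right panel shows the wheel hub, with its bore at about (645,472) and its edges turned about 9°.

```bash
cat > m.py <<'E'
from h import *
E
python3 - <<'E'
from h import *
c1=r.calibration('wrist')
H=lambda X,Y,z:onz(c1,190+(X-460)/2.833,110+(Y-260)/2.833,z)
print('hub',H(645,472,.038),'edges',[np.degrees(np.arctan2(*(H(*b,.038)-H(*a,.038))[1::-1])).round(1) for a,b in(((612,517),(690,505)),((600,440),(612,517)),((600,440),(678,430)))])
print('sizes',np.linalg.norm(H(612,517,.038)-H(690,505,.038)))
c0=dict(c1); E=np.eye(4);E[:3,:3]=[[1,.001,0],[0,-.964,-.267],[-.001,.267,-.964]];E[:3,3]=[.674,.072,.384];c0['extrinsics']=E
F=lambda X,Y,z:onz(c0,60+X/2.396,20+Y/2.4,z)
a,b=F(388,185,.04),F(318,555,.04);print('hinge',a,b)
y=(a-b)/np.linalg.norm(a-b);yaw=np.arctan2(-y[0],y[1]);print('yaw',np.degrees(yaw))
ra,rb=F(30,190,.04),F(14,425,.04);print('rail',ra,rb,np.degrees(np.arctan2(-(ra-rb)[0],(ra-rb)[1])),np.linalg.norm(ra-rb))
sh=F(200,440,.086);fl=F(218,423,.056);tg=F(148,68,.092);pv=F(235,235,.063);print('shaft',sh,'flange',fl,'tang',tg,'pivot',pv, 'tang-piv',np.linalg.norm((tg-pv)[:2]))
for yw in (yaw,np.radians(-8)):
  x=np.array([np.cos(yw),np.sin(yw)]);yy=np.array([-x[1],x[0]])
  for n,p,v,u in(('sh',sh,55,-30),('pv',pv,60,60),('rail',(ra+rb)/2,160,0)):
    print(n,'-> jig origin',p[:2]+x*v/1000-yy*u/1000)
print(tool(H(645,472,.038)))
E
```

```text
hub [ 0.49831085 -0.26292409  0.038     ] edges [np.float64(9.2), np.float64(-82.0), np.float64(7.5)]
sizes 0.031388090063113785
hinge [0.6364069  0.08649932 0.04      ] [ 0.59334149 -0.10196778  0.04      ]
yaw -12.871308169459006
rail [0.46975703 0.08429362 0.04      ] [ 0.44283166 -0.02953743  0.04      ] -13.30803225077585 0.11697214957308683
shaft [ 0.55498896 -0.02285127  0.086     ] flange [ 0.55259464 -0.02377748  0.056     ] tang [0.55254683 0.1264041  0.092     ] pivot [0.57078944 0.06455037 0.063     ] tang-piv 0.06448779869549066
sh -> jig origin [ 0.61528982 -0.00585699]
pv -> jig origin [ 0.61591609 -0.00730772]
rail -> jig origin [ 0.61227401 -0.00826382]
sh -> jig origin [ 0.61362889 -0.00079775]
pv -> jig origin [ 0.62185514 -0.0032161 ]
rail -> jig origin [0.61473724 0.0051104 ]
[ -7.23520211  -1.07757017 132.90434846]
```

```bash
python3 -m jog '{"delta_pos":[[-7,-1,40],[-7,-1,90],[-7,-1,130],[-7,-1,145],[-7,-1,151],[-7,-1,151],[-7,-1,151],[-7,-1,151],[-7,-1,151],[-7,-1,151],[-7,-1,151]],"spin":[-0.143,-0.143,-0.143,-0.143,-0.143,-0.143,-0.143,-0.143,-0.143,-0.143,-0.143],"grip":[0,0,0,0.2,0.3,0.4,0.6,0.8,1,1,1]}' 25
```

```text
t: 2.58
ee_pos: [0.497, -0.264, 0.0196]
orientation: [-2.057, -2.374, -0.0]
contact_force: [0.8, 0.2, 0.4]
opening: 0.0117
finger_force: 0.0
```

```bash
python3 - <<'E'
from h import *
im,c=snap('wrist','w2.png');s=r.get_state();print(s['opening'],s['finger_force'],s['t'])
b,_=snap('side','s2.png');a,_=snap('scene','sc2.png')
o=np.zeros((600,800,3),np.uint8)
o[:300,:400]=cv2.resize(im[:,:,::-1],(400,300))
o[300:,:400]=cv2.resize(b[120:210,240:360,::-1],(400,300)); o[:300,400:]=cv2.resize(a[150:240,90:210,::-1],(400,300))
cv2.imwrite('pics/c3.png',o)
E
```

```text
0.007520008116012968 0.0 2.625
```

View pics/c3.png

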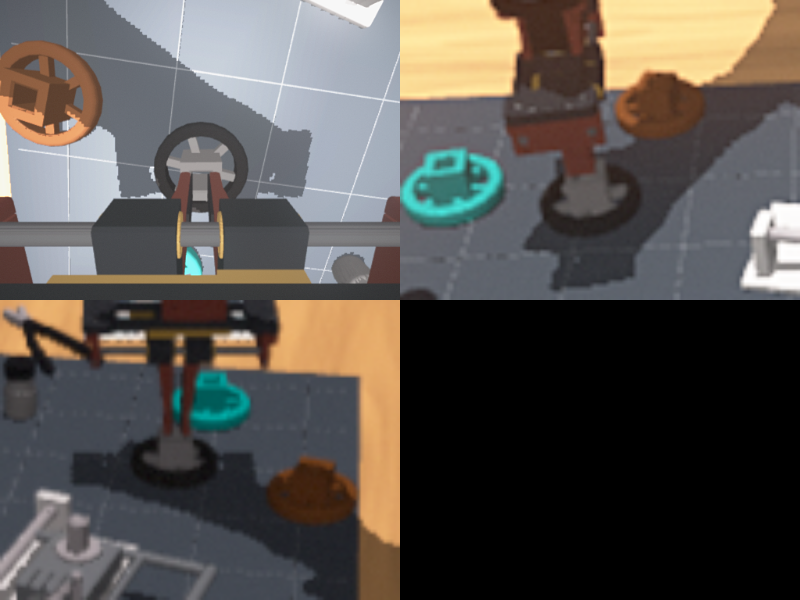

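The fingers have shut with nothing between them, while the hub stands just on the +y side of or below the tips. I'll measure where the tyre is now against the TCP.

```bash
python3 - <<'E'
from h import *
s=r.get_state();p=np.array(s['ee_pos']);print(p)
c=r.calibration('wrist');print('tcp px',proj(c,p),'cam',np.round(c['extrinsics'],3).tolist())
im=cv2.imread('pics/w2.png')
# tyre ellipse: composite x 155..247,y 122..~212
for (X,Y) in ((155,167),(247,167),(201,122),(201,167)): print(onz(c,X*1.28,Y*1.28,.012).round(4))
print('hub px expected',proj(c,[.4983,-.2629,.038]))
cs=r.calibration('scene');print('scene tcp',(proj(cs,p)-[90,150])*400/120+[400,0])
cs=r.calibration('side');print('side tcp',(proj(cs,p)-[240,120])*400/120+[0,300])
E
```

```text
[ 0.49695501 -0.26398168  0.0194899 ]
tcp px [256.92647084 222.67660932] cam [[0.99, 0.137, 0.039, 0.486], [0.143, -0.954, -0.264, -0.192], [0.001, 0.267, -0.964, 0.204], [0.0, 0.0, 0.0, 1.0]]
[ 0.4564 -0.2661  0.012 ]
[ 0.537  -0.2545  0.012 ]
[ 0.4909 -0.2208  0.012 ]
[ 0.4967 -0.2603  0.012 ]
hub px expected [259.52272012 232.48055338]
scene tcp [584.23941643 188.26819997]
side tcp [173.87122948 448.53548773]
```

```bash
python3 - <<'E'
from h import *
s=r.get_state();p=np.array(s['ee_pos'])
im=cv2.imread('pics/w2.png')[140:300,190:330];a=cv2.imread('pics/sc2.png')[165:235,110:180];b=cv2.imread('pics/s2.png')[130:200,260:330]
o=np.zeros((600,800,3),np.uint8)
o[:500,:438]=cv2.resize(im,(438,500),interpolation=cv2.INTER_CUBIC);o[:300,440:740]=cv2.resize(a,(300,300),interpolation=cv2.INTER_CUBIC);o[300:,440:740]=cv2.resize(b,(300,300),interpolation=cv2.INTER_CUBIC)
cv2.imwrite('pics/c4.png',o)
E
```

```text
(no output)
```

View pics/c4.png

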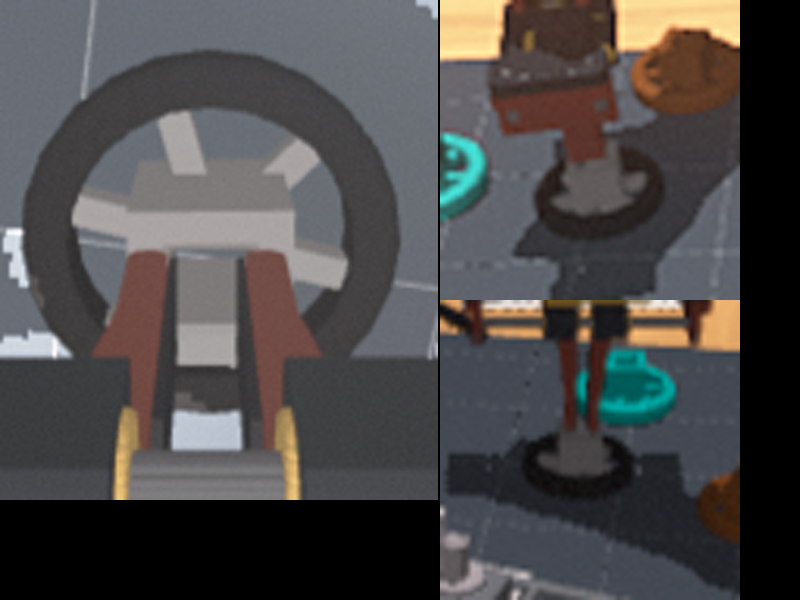

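The picture shows the fingertips just above the hub top. The real tips therefore sit about 19 mm behind the reported TCP, consistently in all views. I'll open, go 17 mm lower and close again.

```bash
python3 -m jog '{"delta_pos":[[0,0,0],[0,0,0],[0,0,0],[0,0,0],[0,0,0],[0,0,0],[3,0,6],[3,0,12],[3,0,17],[3,0,17],[3,0,17],[3,0,17],[3,0,17],[3,0,17],[3,0,17]],"spin":[0,0,0,0,0,0,0,0,0,0,0,0,0,0,0],"grip":[0.3,0.3,0.3,0.3,0.3,0.3,0.3,0.3,0.3,1,1,1,1,1,1]}' 25
```

```text
t: 4.6
ee_pos: [0.4968, -0.2611, 0.0028]
orientation: [2.057, 2.374, 0.0]
contact_force: [0.6, 0.5, 0.8]
opening: 0.0317
finger_force: 25.0
```

Gripped at 31.7 mm opening. I'll lift, turn to the frame's yaw of about -13°, and stop beside the shaft so that the wrist camera is right above it.

```bash
python3 -m jog '{"delta_pos":[[0,0,-40],[0,0,-90],[30,10,-130],[70,30,-150],[115,47,-150],[157,64,-150],[157,64,-150],[157,64,-150],[157,64,-150]],"spin":[0,0,0.1,0.2,0.3,0.37,0.37,0.37,0.37],"grip":[1,1,1,1,1,1,1,1,1]}'
python3 - <<'E'
from h import *
im,c=snap('wrist','w3.png');s=r.get_state();print(s['ee_pos'],s['opening'],s['contact_force'],proj(c,[.555,-.0235,.086]),proj(c,s['ee_pos']))
o=np.zeros((600,800,3),np.uint8)
o[:,:]=cv2.resize(im[0:300,50:450,::-1],(800,600),interpolation=cv2.INTER_CUBIC)
cv2.imwrite('pics/c5.png',o)
E
```

```text
t: 5.72
ee_pos: [0.537, -0.0981, 0.1524]
orientation: [2.461, 1.953, -0.001]
contact_force: [-0.3, 0.0, -0.9]
opening: 0.032
finger_force: 25.0
[ 0.53705455 -0.09804594  0.15240587] 0.031959251344283506 [ 0.65227966  0.35683843 -0.80958629] [257.13423404 104.60811081] [256.67316438 222.14730609]
```

View pics/c5.png

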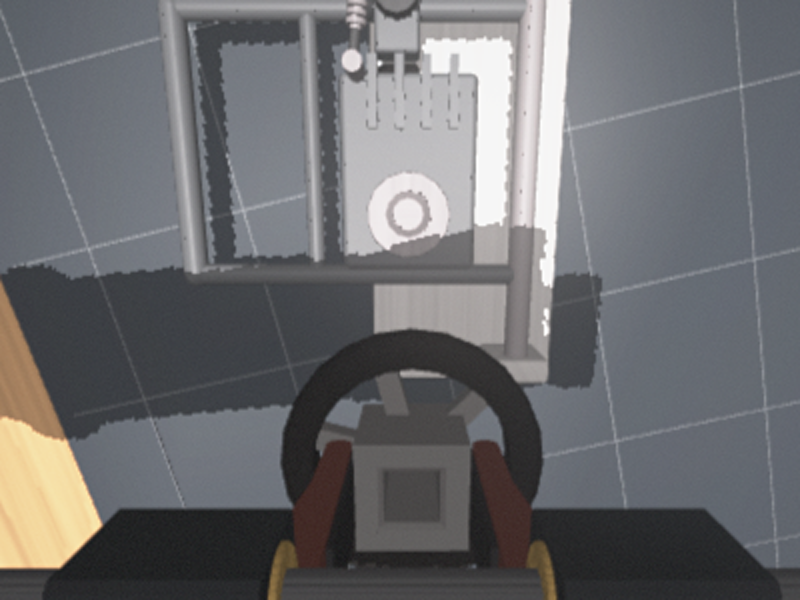

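The shaft end is at crop (408,213), the flange is concentric with it, and the held hub's bore is at (412,497). The frame's side tubes run level in the image, as do the hub's edges, so yaw is aligned within about 0.5°. I'll compute the relative shift next.

```bash
python3 - <<'E'
from h import *
c=r.calibration('wrist')
p=lambda X,Y,z:onz(c,50+X/2,Y/2,z)
z=r.get_state()['ee_pos'][2]-.0028
im=cv2.imread('pics/w3.png')
sh=p(408,213,.086);fl=p(409,214.5,.056);hb=p(412,498,z+.038);bo=p(412,496,z+.038)
for n,q in(('sh',sh),('fl',fl),('hub',hb),('bore',bo)): print(n,q.round(4),tool(q).round(1))
for v in ((355,447),(468,447),(355,550),(468,550)): print(tool(p(*v,z+.038)).round(1))
E
```

```text
sh [ 0.5523 -0.0243  0.086 ] [75.3 -1.9 66.4]
fl [ 0.5525 -0.0246  0.056 ] [75.  -1.6 96.4]
hub [ 0.5361 -0.1001  0.1876] [ -2.2  -0.5 -35.2]
bore [ 0.5363 -0.0995  0.1876] [ -1.6  -0.5 -35.2]
[ 13.  -15.9 -35.2]
[ 13.   14.7 -35.2]
[-18.5 -16.7 -35.2]
[-18.5  15.6 -35.2]
```

```bash
python3 -m jog '{"delta_pos":[[40,-1,0],[77,-1,20],[77,-1,45],[77,-1,55],[77,-1,55],[77,-1,60],[77,-1,63],[77,-1,66],[77,-1,68],[77,-1,68]],"spin":[0,0,0,0,0,0,0,0,0,0],"grip":[1,1,1,1,1,1,1,1,1,1]}' 25
```

```text
t: 7.02
ee_pos: [0.554, -0.0212, 0.0847]
orientation: [2.459, 1.956, 0.0]
contact_force: [-1.2, 1.0, -0.0]
opening: 0.0319
finger_force: 25.0
```

```bash
python3 -m jog '{"delta_pos":[[0,0,3],[0,0,6],[0,0,8],[0,0,8]],"spin":[0,0,0,0],"grip":[1,1,1,1]}'
```

```text
t: 7.52
ee_pos: [0.5537, -0.0218, 0.0761]
orientation: [2.459, 1.955, -0.001]
contact_force: [-0.4, -3.3, -2.8]
opening: 0.032
finger_force: 25.0
```

```bash
python3 -m jog '{"delta_pos":[[-0.6,0,3],[-0.6,0,7],[-0.6,0,11],[-0.6,0,14],[-0.6,0,16],[-0.6,0,17],[-0.6,0,18],[-0.6,0,18]],"spin":[0,0,0,0,0,0,0,0],"grip":[1,1,1,1,1,1,1,1]}'
```

```text
t: 8.52
ee_pos: [0.5538, -0.0219, 0.0587]
orientation: [2.459, 1.955, 0.0]
contact_force: [-1.1, -2.9, 2.7]
opening: 0.032
finger_force: 25.0
```

```bash
python3 -m jog '{"delta_pos":[[0,0,1],[0,0,2],[0,0,3],[0,0,3]],"spin":[0,0,0,0],"grip":[1,1,1,1]}'
```

```text
t: 9.02
ee_pos: [0.5538, -0.0219, 0.0585]
orientation: [-2.459, -1.955, -0.001]
contact_force: [-11.3, -2.0, 30.6]
opening: 0.0319
finger_force: 25.0
```

Seated: the height matches 0.0588 and it stops under 30 N. I'll release, rise, and go over the tang.

```bash
python3 -m jog '{"delta_pos":[[0,0,-3],[0,0,-3],[0,0,-3],[0,0,-3],[0,0,-3],[0,0,-3],[0,0,-20],[0,0,-50],[30,-10,-70],[80,-25,-70],[130,-36,-70],[145,-36,-70],[145,-36,-70]],"spin":[0,0,0,0,0,0,0,0,0,0,0,0,0],"grip":[0.9,0.6,0.3,0.3,0.3,0.3,0.3,0.3,0.3,0.3,0.3,0.3,0.3]}'
python3 - <<'E'
from h import *
im,c=snap('wrist','w4.png');s=r.get_state();print(s['ee_pos'],s['opening'],s['contact_force'])
b,_=snap('scene','sc4.png');d,_=snap('side','s4.png')
print('tang exp',proj(c,[.5513,.1275,.092]))
o=np.zeros((600,800,3),np.uint8)
o[:300,:400]=cv2.resize(im[:,:,::-1],(400,300))
o[:300,400:]=cv2.resize(b[150:255,170:310,::-1],(400,300),interpolation=cv2.INTER_CUBIC); o[300:,:400]=cv2.resize(d[150:255,190:330,::-1],(400,300),interpolation=cv2.INTER_CUBIC)
o[300:,400:]=cv2.resize(im[150:300,156:356,::-1],(400,300),interpolation=cv2.INTER_CUBIC)
cv2.imwrite('pics/c6.png',o)
E
```

```text
t: 10.65
ee_pos: [0.5518, 0.1281, 0.1263]
orientation: [2.457, 1.957, 0.001]
contact_force: [0.5, -0.2, 0.2]
opening: 0.0616
finger_force: 0.0
[0.55165997 0.12634874 0.12601505] 0.061437842000867264 [ 0.02853406 -1.34154776  0.4559757 ]
tang exp [255.9706981  207.15800666]
```

View pics/c6.png

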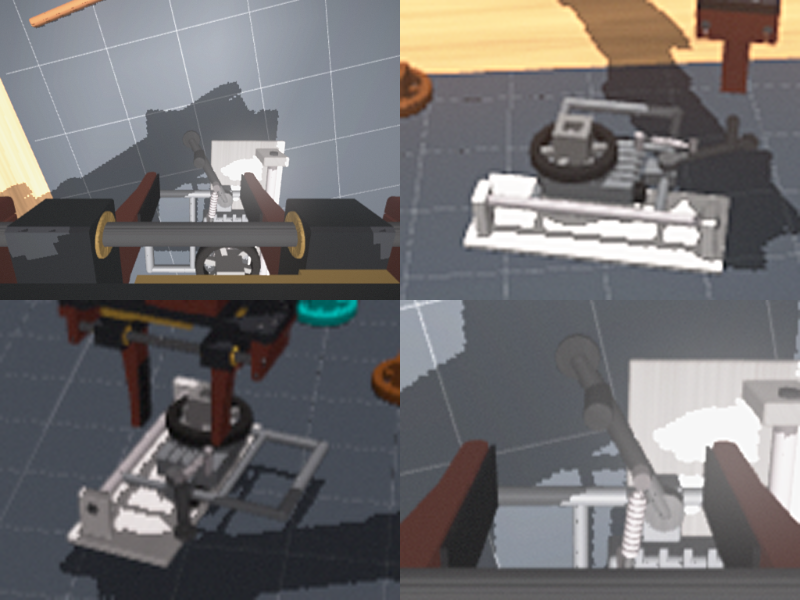

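The wheel sits flat on the flange. The tang top is at px (255,206), as predicted (256,207). I'll descend 74 mm and pinch it.

```bash
python3 -m jog '{"delta_pos":[[0,0,35],[0,0,60],[0,0,70],[0,0,74],[0,0,74],[0,0,74],[0,0,74],[0,0,74],[0,0,74],[0,0,74],[0,0,74]],"spin":[0,0,0,0,0,0,0,0,0,0,0],"grip":[0.3,0.3,0.4,0.5,0.7,0.9,1,1,1,1,1]}' 8
```

```text
t: 12.18
ee_pos: [0.5516, 0.1278, 0.0519]
orientation: [2.459, 1.956, 0.001]
contact_force: [-0.5, 1.6, 5.0]
opening: 0.0116
finger_force: 8.0
```

```bash
python3 -m jog '{"delta_pos":[[4,9,-1],[7,20,-1],[8,31,-1],[7,42,-1],[4,53,-1],[-1,64,-1],[-6,71,-1],[-11,77,-1],[-18,83,-1],[-25,87,-1],[-33,91,-1],[-40,94,-1],[-48,95.5,-1],[-57,96,-1],[-59,96,-1],[-59,96,-1]],"spin":[0,0,0,0,0,0,0,0,0,0,0,0,0,0,0,0],"grip":[1,1,1,1,1,1,1,1,1,1,1,1,1,1,1,1]}' 12
python3 - <<'E'
from h import *
s=r.get_state();d=np.array(s['ee_pos'])[:2]-[.5688,.0649];print(np.linalg.norm(d),np.degrees(np.arctan2(d[1],d[0]))+13,s['contact_force'])
E
```

```text
t: 14.18
ee_pos: [0.6318, 0.051, 0.0526]
orientation: [-2.456, -1.957, -0.004]
contact_force: [-1.2, 6.6, -5.0]
opening: 0.0116
finger_force: 12.0
0.06456312839371797 0.56081333750274 [-1.22457464  6.63627405 -5.02552121]
```

The stand is at its stop: angle -0°, radius 65 mm, with the reaction felt. I'll release, rise, and go over the rail at 25 mm to +y of its middle, which keeps the gripper body clear of the hub.

```bash
python3 -m jog '{"delta_pos":[[2,0,0],[2,0,0],[2,0,0],[2,0,0],[2,0,-20],[2,0,-60],[-5,-40,-90],[-20,-95,-90],[-35,-150,-90],[-35.5,-164,-90],[-35.5,-164,-90],[-35.5,-164,-90]],"spin":[0,0,0,0,0,0,0,0,0,0,0,0],"grip":[0.9,0.7,0.5,0.5,0.5,0.5,0.5,0.5,0.5,0.5,0.55,0.55]}'
python3 - <<'E'
from h import *
im,c=snap('wrist','w5.png');s=r.get_state();print(s['ee_pos'],s['opening'],s['contact_force'])
b,_=snap('scene','sc5.png');d,_=snap('side','s5.png')
print('rail exp',proj(c,[.4635,.0533,.04]),proj(c,[.4579+.0585*.225,.0289+.0585*.974,.04]))
o=np.zeros((600,800,3),np.uint8)
o[:300,:400]=cv2.resize(im[:,:,::-1],(400,300))
o[:300,400:]=cv2.resize(b[150:255,170:310,::-1],(400,300),interpolation=cv2.INTER_CUBIC); o[300:,:400]=cv2.resize(d[150:255,190:330,::-1],(400,300),interpolation=cv2.INTER_CUBIC)
o[300:,400:]=cv2.resize(im[100:250,206:406,::-1],(400,300),interpolation=cv2.INTER_CUBIC)
cv2.imwrite('pics/c7.png',o)
E
```

```text
t: 15.68
ee_pos: [0.466, 0.0511, 0.1433]
orientation: [2.458, 1.955, 0.003]
contact_force: [0.9, 0.7, 0.3]
opening: 0.0396
finger_force: 0.0
[0.46574876 0.05098071 0.14303041] 0.03947239069473758 [ 0.41116005  0.00998231 -0.48278254]
rail exp [253.0544704  183.36796584] [253.02148611 150.07725909]
```

View pics/c7.png

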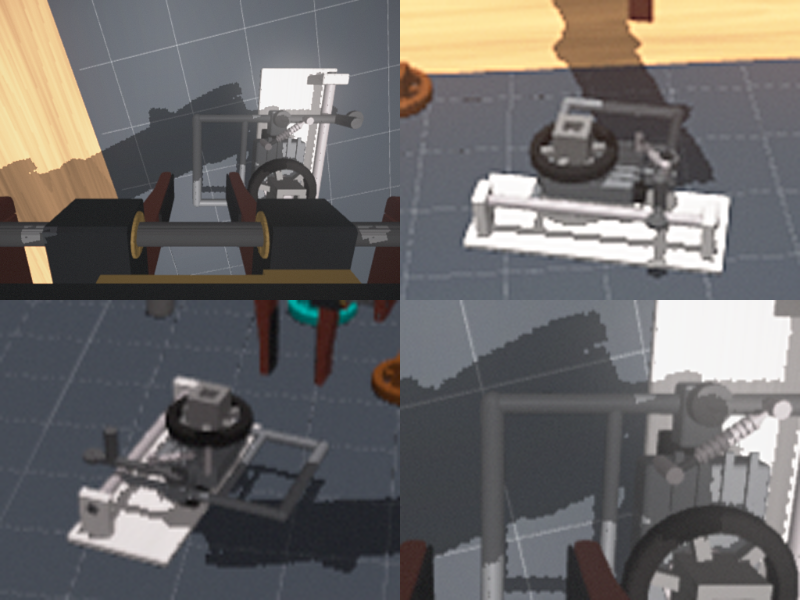

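The stand points at the hinge line, the wheel is seated, and the rail is at px (252.5) as predicted. I'll descend and pinch the rail.

```bash
python3 -m jog '{"delta_pos":[[2,-3,50],[2,-3,95],[2,-3,120],[2,-3,128],[2,-3,131],[2,-3,131],[2,-3,131],[2,-3,131],[2,-3,131],[2,-3,131]],"spin":[0,0,0,0,0,0,0,0,0,0],"grip":[0.55,0.55,0.55,0.55,0.55,0.8,1,1,1,1]}' 20
```

```text
t: 17.08
ee_pos: [0.4629, 0.0533, 0.0122]
orientation: [2.458, 1.954, 0.004]
contact_force: [3.7, -1.7, 2.9]
opening: 0.0116
finger_force: 20.0
```

```bash
python3 -m jog '{"delta_pos":[[0,0,-5],[0.6,0.6,-14],[0,2.4,-28],[0,5.5,-41.4],[0,9.6,-54.7],[0,15,-67.6],[0,21.4,-80],[0,28.9,-91.8],[0,37.4,-102.8],[0,46.9,-113],[0,46.9,-113]],"spin":[0,0,0,0,0,0,0,0,0,0,0],"grip":[1,1,1,1,1,1,1,1,1,1,1]}'
```

```text
t: 18.45
ee_pos: [0.5089, 0.0423, 0.1245]
orientation: [2.458, 1.953, 0.004]
contact_force: [8.9, -1.7, -11.4]
opening: 0.0112
finger_force: 20.0
```

```bash
python3 -m jog '{"delta_pos":[[0,11.3,-8.4],[0,22.3,-16.8],[0,33.9,-24.2],[0,46.1,-30.5],[0,58.9,-35.9],[0,72.1,-40],[0,80,-42],[0,85.6,-43],[0,85.6,-43]],"spin":[0,0,0,0,0,0,0,0,0],"grip":[1,1,1,1,1,1,1,1,1]}'
```

```text
t: 19.58
ee_pos: [0.5913, 0.0229, 0.168]
orientation: [2.459, 1.954, 0.001]
contact_force: [-1.4, -1.4, 5.4]
opening: 0.0111
finger_force: 20.0
```

```bash
python3 -m jog '{"delta_pos":[[0,7,-1],[0,14,-1.8],[0,20,-2.2],[0,25,-2.4],[0,28,-2.4],[0,28,-2.4],[0,28,-2.4],[0,28,-2.4],[0,28,-2.4]],"spin":[0,0,0,0,0,0,0,0,0],"grip":[1,1,1,1,1,1,1,1,1]}'
python3 - <<'E'
from h import *
im,c=snap('wrist','w6.png');s=r.get_state();p=np.array(s['ee_pos']);print(p,s['opening'],s['contact_force'],s['joint_vel'].round(3))
d=p[:2]-[.4629,.0533];print('X',d@[.974,-.225]-.16)
b,_=snap('scene','sc6.png');d,_=snap('side','s6.png')
o=np.zeros((600,800,3),np.uint8)
o[:300,:400]=cv2.resize(b[:,:,::-1],(400,300))
o[:300,400:]=cv2.resize(b[120:255,150:330,::-1],(400,300),interpolation=cv2.INTER_CUBIC); o[300:,:400]=cv2.resize(d[:,:,::-1],(400,300))
o[300:,400:]=cv2.resize(d[120:255,170:350,::-1],(400,300),interpolation=cv2.INTER_CUBIC)
cv2.imwrite('pics/c8.png',o)
E
```

```text
t: 20.7
ee_pos: [0.6172, 0.0169, 0.1695]
orientation: [-2.459, -1.955, 0.002]
contact_force: [-1.4, -5.4, -2.7]
opening: 0.0114
finger_force: 20.0
[0.61724424 0.01687343 0.16957485] 0.010888078887216377 [-1.68641213 -4.77402714 -2.20402324] [-0.     0.001 -0.    -0.    -0.     0.003  0.001]
X -0.001472737005332514
```

View pics/c8.png

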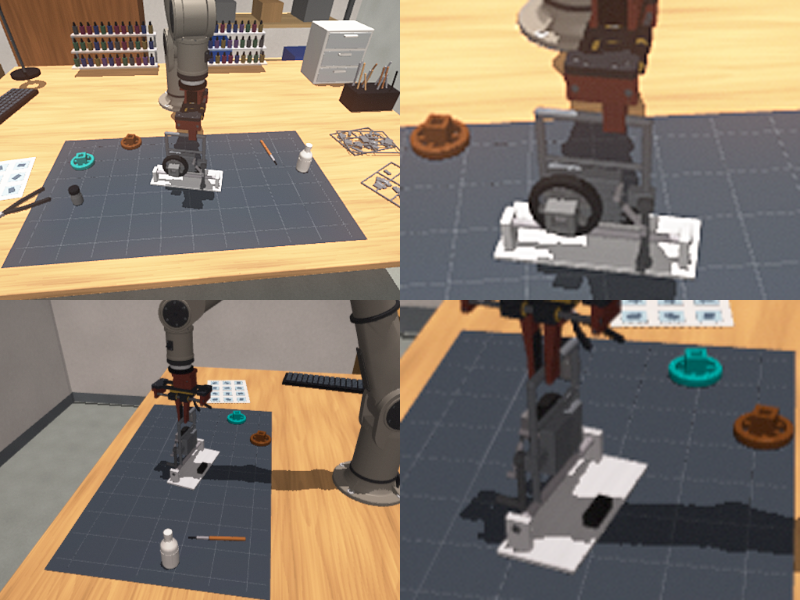

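The frame is upright, 1.5 mm short at the rail, with the wheel on and the stand pointing down. Glue, jar and brush are untouched. I'll make the small correction and check the wheel and tang numerically.

```bash
python3 -m jog '{"delta_pos":[[0,1,0],[0,1.5,0],[0,1.5,0],[0,1.5,0],[0,1.5,0]],"spin":[0,0,0,0,0],"grip":[1,1,1,1,1]}'
python3 - <<'E'
from h import *
o=np.array([.6138,-.0071,0]);x=np.array([.974,-.225,0]);y=np.array([.225,.974,0]);z=np.array([0,0,1])
W=lambda a,b,h:o+x*a/1e3+y*b/1e3+z*h/1e3
for n,off,sc,po in(('scene',(150,120),(400,0),1),('side',(170,120),(400,300),1)):
    c=r.calibration(n);
    f=lambda p:(np.array(proj(c,p))-off)/.45+sc
    print(n,'boss end seated',f(W(54,-30,95)),'8mm off',f(W(62,-30,95)),'tang top',f(W(52,60,35)),'rail mid',f(W(0,0,200)))
s=r.get_state();p=np.array(s['ee_pos']);print(p,'X',(p[:2]-[.4629,.0533])@[.974,-.225]-.16,s['contact_force'],s['t'])
E
```

```text
t: 21.48
ee_pos: [0.6186, 0.0165, 0.1696]
orientation: [-2.459, -1.955, 0.002]
contact_force: [-2.0, -5.2, -2.3]
opening: 0.0112
finger_force: 20.0
scene boss end seated [557.41821152 223.75542353] 8mm off [555.8408504  228.68983583] tang top [639.39116494 270.42077415] rail mid [591.3236324 117.8521043]
side boss end seated [524.60855981 419.89199498] 8mm off [518.85567385 418.71006259] tang top [495.80473911 498.05875534] rail mid [550.27019873 361.68272734]
[0.61863946 0.01654551 0.16958156] X -4.0002312198778034e-05 [-1.99067315 -5.17287708 -2.34847769] 21.475
```

```bash
python3 -c "
from rig import r
print(r.sign_off())"
```

```text
the job is handed in; nothing more can be done
None
```

I handed the job in at 21.5 s: the wheel was pushed home under 30 N, the stand is fully down, the arm holds the frame upright and still, and the glue, jar and brush look undisturbed (the first pinch at the hub closed on air and was redone lower).

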